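Stow the stay rods, then hold the chest lid on its balance point

ROBOT

A 6-joint arm with a two-finger parallel gripper is mounted at the origin on the work surface. World frame = base frame: x ahead of the robot, y to its left, z up, the work surface at z = 0. Lengths are in mm, angles in rad, forces in N, time in s.
With the tool pointing down it reaches from about 275 to 750 mm from the base axis. Payload 10.2 kg.
Tool frame: the origin (TCP) lies midway between the tips of the shut fingers; the grasp point (between the pads) lies 19 mm behind it; z points along the fingers, y is the line along which they close (so a half turn about z gives the same grasp; the last joint's range is limited). The gripper opens to 85 mm and grips with 20 to 120 N. Pads are 22 mm wide; open, the fingers measure 114 mm over their backs; the gripper's body (76 mm by 85 mm) begins 54 mm behind the grasp point. The pads swing forward as they close: fully open they stand 13 mm farther back than shut.
Start: joints at [-1.431, 0.313, 1.498, -0, 1.331, -0.223], TCP at [186.307, -490.837, 231.294] pointing down, gripper open.
Joint ranges: [-2.94, 2.94], [-0.97, 2.17], [0.19, 2.56], [-1.23, 4.37], [0.02, 3.11], [-2.88, 2.88]. Speed limits (rad/s): [2.39, 2.39, 3.01, 3.14, 3.14, 3.14].

INTERFACE

Orientations are given as a unit quaternion [w, x, y, z].
In Python, from rig import sense, capture, finish_job, find_in, place_of gives the robot as it stands. The module is installed in compiled form; this text tells all that it offers.
- The arm moves only by the shell command python3 -m jog 'ROWS' [FORCE]. ROWS is JSON, a list of rows, each an object of numbers: "tx", "ty", "tz": the shift along the tool's x, y, z in mm; "ax", "ay", "az": the turn, a rotation vector about the tool's x, y, z in rad; "jaw": the closure, from -1 (fully open) to 1 (shut), so that 0 is half open. In form: [{"tx": .., "ty": .., "tz": .., "ax": .., "ay": .., "az": .., "jaw": ..}, ...]. A call has 1 to 5 rows; each row shifts and turns the commanded pose from where the row before left it, along the tool's axes as they then stand; what a row does not reach is not made up. A row lasts 1/8 s, in which the tool goes at most 62.5 mm and 10.7 degrees, less where a joint would pass 70% of its speed; a pose out of reach is approached as far as the arm can. A call with a gripper value outside its range is refused whole. The fingers move at their own pace and stop on an object; FORCE is the grip in N (left out, the last holds). Time passes only in rows, so rows that do not move let the fingers close. It gives the time, the measured TCP pose, the force, the opening and the grip force at its end, in the units of the state.
- sense(): the state, without advancing time (a new reading comes with each control period).
- capture(name): name is "scene" or "top" or "wrist"; returns a dict with "color" (400x640x3 uint8, red, green, blue), "depth" (400x640 float32, mm along the optical axis (not along the pixel's ray), 0 where there is no reading), "fx", "fy", "cx", "cy" (pixels), "camera_from_world" (4x4, takes a point from world to camera coordinates); the wrist camera has in their place "mount" (4x4, takes a point from camera to tool coordinates, whose origin is the TCP and whose axes are the flange's). Camera axes: x right, y up, looking along -z (the intrinsics and any distortion apply to the point x, -y, -z); pixel columns grow to the right and rows downward; lengths in mm; the calibration is good to about 2 mm. A picture is of the moment at which its call begins: read the wrist's pose just before it.
- finish_job(): hands the job in; it is judged then, once.
Trained networks look in the newest picture that a camera, given by its name, has taken for a name from the list of things; names that differ only in an ending like _2 or _b are one class to them, and where a whole thing is asked for, a point or a joint stands for the part that bears it (a point fixed in the world has none). Each returns a list of dicts, best first, with "conf" (0 to 1); they miss things now and then, are a little off and sometimes report something else, mostly with a low value. They report only what shows in the picture. A call takes as long as a camera call.
- find_in(query, camera): "centre" ([column, row] in pixels, amid what is visible of it).
- place_of(query, camera): "centre" ([column, row] in pixels: a listed point, or the origin of a listed thing).
The state is a dict: "time_s": time; "joints": joint angles; "dq": joint speeds; "tau": joint torques, N m; "eef_pos": TCP position; "ee_rot": TCP orientation; "force": force on the tool from outside, world axes, zero at the start; "wrist_torque": the same for the moment, N m; "grip_width": opening from 0.0 (shut) to 1.0 (fully open); "grip_force": force on a finger pad.
Only numpy, scipy, OpenCV 4.12 (cv2) and the standard library are available. Lean on these libraries where they do the work, as an engineer would, in place of code of your own. Each camera call takes 0.05 s, during which the arm holds its last target. There are 200 camera calls.

TASK

The blue tool chest is about to get its lid stays fitted. Move both aluminium stay rods from the wooden block into the yellow holder at the chest's side, one end-down in each hole and right to the bottom; then swing the lid open by its orange pull until it stands exactly upright on its balance point, never letting it go over backwards, and finish while still gripping the pull so the lid is held there motionless. Leave the other things on the bench where they are.

Things in the scene. Friction and masses are not known exactly. Their poses are not given: they have to be found in the camera images.
- chest: Blue steel tool chest, 140 (x) by 240 (y) by 90 mm high without the lid, fastened to the bench. Origin: centre of its underside. z up, -x is its front (the pull's side), +y the side with the yellow holder.
- lid (a joint): Angle of the chest's flat blue lid (rad): 0 shut, grows as it opens, up and over towards the chest's +x side; 1.571 is upright, which is its balance point. The 10 mm thick lid (about 340 g with the pull) swings freely on its hinge: below 1.57 it falls shut, above it falls open backwards to the stop at 2.5. Starts shut.
- lid_hinge (a point): Middle of the lid's hinge axis, along the chest's rear (+x) top edge: at 70, 0, 95 mm in the chest's frame. The axis runs along the chest's y. The lid's mid-plane passes through it.
- pull: Orange pull: disc 24 mm across, 22 mm thick, flat faces to the chest's +y and -y, on a 12 mm wide steel neck. Origin: disc centre, in the lid's mid-plane, 183 mm from the hinge axis, 36 mm beyond the lid's front edge. x points to the hinge; lid shut: axes as the chest's. Pinched on its flat faces it pivots between the fingers: the gripper may point down all through the swing.
- holder: Yellow holder block fixed beside the chest, 120 (x) by 50 (y) by 60 mm high, its centre 165 mm from the chest's in the chest's +y; same axes. Two round blind holes 20 mm wide (rims bevelled 3 mm) and 50 mm deep (floor 10 mm above the bench), 60 mm apart along x. Origin: centre of its underside.
- holder_hole0 (a point): Centre of the mouth of the holder's hole nearer its -x end, 60 mm above the bench.
- holder_hole1 (a point): Centre of the mouth of the holder's hole nearer its +x end, 60 mm above the bench.
- block: Wooden block 140 (x) by 50 (y) by 45 mm high, fixed to the bench, in which the rods start: two 18 mm holes at x = -40 and +40 mm, 30 mm deep. Origin: centre of its underside.
- rod_a: Round aluminium stay rod, 14 mm diameter, 150 mm long, about 60 g, standing upright. Origin: centre of its lower end, z along the rod. Starts in the block's hole at x = -40 mm or the other one, its lower end 15 mm above the bench. Either rod may go in either holder hole.
- rod_b: The second stay rod, just like the first, in the block's other hole.
- tin: Bystander: paint tin, 80 mm diameter, 100 mm high. Origin: centre of its underside.
- glue: Bystander: yellow glue bottle, 52 mm diameter, 150 mm high. Origin: centre of its underside.
- tape: Bystander: cardboard-coloured roll of tape lying flat, 100 mm diameter, 25 mm high. Origin: centre of its underside.
- driver: Bystander: screwdriver lying on the bench, red handle, about 30 mm high. Its origin is on its underside, x along it.
- offcut: Bystander: wooden offcut, 160 by 60 by 25 mm. Origin: centre of its underside.
- jar: Bystander: amber glass jar with a black lid, 70 mm diameter, 80 mm high. Origin: centre of its underside.

How it is judged:
By the outcome, as a careful person would: the job done as asked, in the order asked, and still so for the second after the job is handed in, while the arm keeps its last pose, push and grip.
It also fails if it takes over 72 s, if anything falls off the work surface, if the arm or the gripper's body presses on something with over 40 N, if the wrist force passes 120 N, or if a joint passes its speed limit or range.

## Working session

There is one attempt and no reset: what is moved stays moved. The work goes in short steps, Python scripts to look and compute and a shell command to move; the robot and the scene stay as the last step left them, time stands still between calls to the robot, and variables do not carry over. Pictures are saved under pics/ and viewed, at most 10 in all, crops included, and the job is handed in when it is done.

```bash
mkdir -p pics; cat > h.py <<'E'
import numpy as np, cv2
from rig import sense, capture, find_in, place_of
from scipy.spatial.transform import Rotation as R
def T_wc(c,s=None):
    if 'camera_from_world' in c: return np.linalg.inv(np.array(c['camera_from_world']))
    q=s['ee_rot']; T=np.eye(4); T[:3,:3]=R.from_quat([q[1],q[2],q[3],q[0]]).as_matrix(); T[:3,3]=s['eef_pos']
    return T@np.array(c['mount'])
def ray(c,T,uv):
    d=T[:3,:3]@np.array([(uv[0]-c['cx'])/c['fx'],-(uv[1]-c['cy'])/c['fy'],-1]); return T[:3,3],d
def at_z(c,T,uv,z):
    o,d=ray(c,T,uv); return o+d*(z-o[2])/d[2]
def at_depth(c,T,uv,r=1):
    u,v=map(int,np.round(uv)); p=c['depth'][max(v-r,0):v+r+1,max(u-r,0):u+r+1]; p=p[p>0]
    o,d=ray(c,T,uv); return o+d*np.median(p) if len(p) else None
def save(c,n): cv2.imwrite(f'pics/{n}.png',cv2.cvtColor(c['color'],cv2.COLOR_RGB2BGR))
E
cat > a.py <<'E'
from h import *
np.set_printoptions(precision=1,suppress=True)
s=sense(); print({k:s[k] for k in('time_s','eef_pos','ee_rot','grip_width','force')})
for cam in('scene','top'):
    c=capture(cam); T=T_wc(c); save(c,cam); print(cam,c.keys(),c['fx'],T[:3,3])
    for n in 'chest pull holder holder_hole0 holder_hole1 lid_hinge block rod_a tin glue tape driver offcut jar'.split():
        for f in(place_of,find_in):
            for r in f(n,cam)[:2]:
                if r['conf']>.3: print(n,f.__name__,np.array(r['centre']),round(r['conf'],2),at_depth(c,T,r['centre']))
print(sense()['time_s'])
E
python3 a.py
```

```text
{'time_s': 0.0, 'eef_pos': array([ 186.3, -490.6,  230.7]), 'ee_rot': array([-0. ,  1. ,  0.2,  0. ]), 'grip_width': 1.0027510243375028, 'force': array([-0.2,  0. ,  0.5])}
scene dict_keys(['color', 'depth', 'fx', 'fy', 'cx', 'cy', 'camera_from_world']) 434.1163652713656 [1285.   100.6 1101.5]
chest call [286.5 216.1] 0.84 [618.  -56.   96.1]
chest call [291.8 203.6] 0.96 [577.7 -46.4 101.5]
pull call [415.6 278.1] 0.75 [754.  303.7  61.8]
pull call [286.8 168.6] 0.63 [448.8 -79.8  99.5]
pull call [285.6 167.4] 0.62 [444.4 -84.1  99.4]
pull call [291.8 205.1] 0.41 [581.1 -46.1  99.1]
holder call [338.9 209.2] 0.76 [548.5  87.3  52.3]
holder call [340.4 207.2] 0.68 [543.1  91.2  55.5]
holder call [288.7 204.2] 0.41 [579.3 -55.2  99.6]
holder_hole0 call [339.5 193.2] 0.88 [485.5  84.5  47.2]
holder_hole0 call [338.5 210.1] 0.85 [554.9  86.4  56.7]
holder_hole0 call [341.7 206.6] 0.76 [540.1  94.8  54.8]
holder_hole0 call [415.3 170.4] 0.51 [328.6 325.4  -1.4]
holder_hole1 call [339.5 193.2] 0.88 [485.5  84.5  47.2]
holder_hole1 call [338.5 210.1] 0.85 [554.9  86.4  56.7]
holder_hole1 c
[... 2763 characters left out ...]
29.5] 0.65 [497.1 288.3  44.1]
glue call [488.6 184.2] 0.79 [ 615.  -434.5   74.9]
glue call [496.7 181.2] 0.72 [ 619.7 -445.9  108.5]
glue call [302.9 220.2] 0.48 [520.7  90.6  57.7]
tape call [483.  257.8] 0.85 [ 405.3 -435.8   -0.8]
tape call [496.2 260.7] 0.67 [ 396.5 -473.     3.4]
driver call [371.8 141.7] 0.67 [ 753.  -114.5    4.1]
driver call [372.4 126.4] 0.9 [ 794.3 -114.9   25.8]
driver call [301.3 220. ] 0.35 [521.3  95.1  58.2]
offcut call [162.8 200.4] 0.84 [584.4 497.5  23. ]
offcut call [484.4 260.7] 0.6 [ 396.7 -439.7   -1. ]
offcut call [159.4 199.6] 0.75 [586.5 506.2  26.6]
jar call [224.7 151.6] 0.87 [715.5 307.5  79.8]
jar call [225.4 151.6] 0.55 [715.4 305.5  79.8]
2.9
```

```bash
python3 -c "
import cv2
a=cv2.imread('pics/top.png')[100:300,150:450]; b=cv2.imread('pics/scene.png')[140:300,230:530]
import numpy as np
cv2.imwrite('pics/topc.png',cv2.resize(a,None,fx=2.6,fy=2.6,interpolation=cv2.INTER_CUBIC))
cv2.imwrite('pics/scenec.png',cv2.resize(b,None,fx=2.6,fy=2.6,interpolation=cv2.INTER_CUBIC))"
```

```text
(no output)
```

View pics/topc.png

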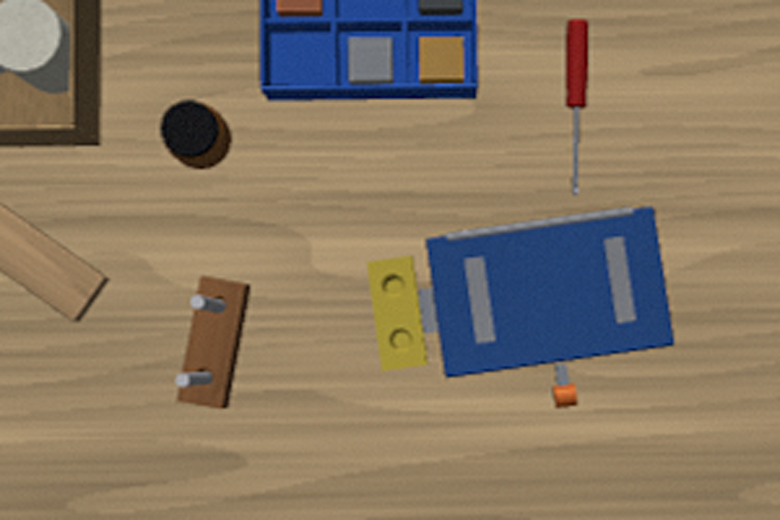

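View pics/scenec.png

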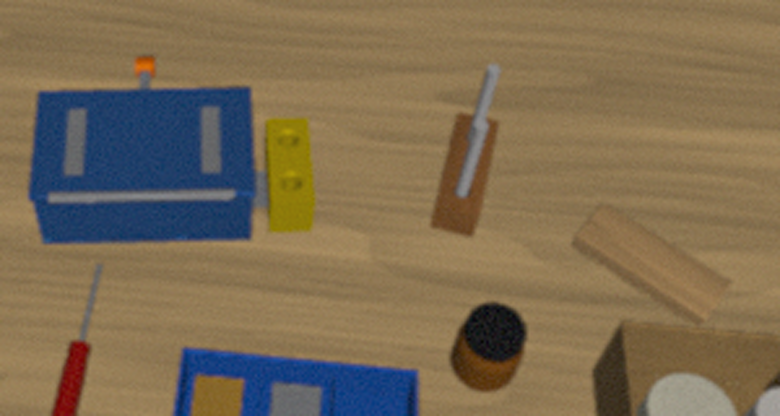

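The pictures show the rods' tops in the top view at about (226,216) and (220,246). The holder holes are at (301,210) and (304,230), the pull is at (367,252), and the lid is shut. Next I'll refine these by colour segmentation.

```bash
cat > b.py <<'E'
from h import *
np.set_printoptions(precision=1,suppress=True)
s=sense()
c=capture('top'); T=T_wc(c)
hsv=cv2.cvtColor(c['color'],cv2.COLOR_RGB2HSV); H,S,V=[hsv[...,i].astype(int) for i in range(3)]
vv,uu=np.mgrid[0:400,0:640]
def rect(m,box,z,name):
    b=np.zeros_like(m); x0,y0,x1,y1=box; b[y0:y1,x0:x1]=m[y0:y1,x0:x1]
    cs,_=cv2.findContours(b.astype(np.uint8),0,1); k=max(cs,key=cv2.contourArea)[:,0].astype(float)
    p=np.array([at_z(c,T,q,z)[:2] for q in k],np.float32)
    (cx,cy),(w,h),a=cv2.minAreaRect(p); P=cv2.boxPoints(((cx,cy),(w,h),a)); 
    e=P[1]-P[0]; f=P[2]-P[1]; l=f if np.linalg.norm(f)>np.linalg.norm(e) else e
    print(name,np.array([cx,cy]),'size',w,h,'long-axis dir',np.arctan2(l[1],l[0])%np.pi)
rect((H>95)&(H<130)&(S>120),(300,170,440,260),100,'lid')
rect((H>22)&(H<35)&(S>110),(285,190,322,250),60,'holder')
rect((H<20)&(S>60)&(V<150)&(V>30),(210,200,250,265),45,'block')
m=(H<14)&(S>170)&(V>120)&(uu>355)&(uu<380)&(vv>240)&(vv<265); print('pull px',uu[m].mean(),vv[m].mean(),m.sum(),uu[m].min(),uu[m].max(),vv[m].min(),vv[m].max(),at_z(c,T,(uu[m].mean(),vv[m].mean()),107))
for u,v in((226.2,215.8),(220.4,246.2)): print('rodtop',at_z(c,T,(u,v),165))
for u,v in((301.2,210),(304.2,230.4)): print('hole',at_z(c,T,(u,v),60))
q=s['ee_rot']; print('R',R.from_quat([q[1],q[2],q[3],q[0]]).as_matrix(), np.array(capture('wrist')['mount']))
E
python3 b.py
```

```text
lid [540.3 -71.1] size 146.78903198242188 242.34329223632812 long-axis dir 1.7010348
holder [521.2  92.5] size 119.80187225341797 50.53274154663086 long-axis dir 0.13482063
block [491.7 300.5] size 145.49034118652344 110.6656494140625 long-axis dir 0.0020305512
pull px 366.7111111111111 250.95555555555555 45 363 370 248 254 [433.  -84.2 107. ]
rodtop [531.2 287.5 165. ]
rodtop [452.1 302.6 165. ]
hole [549.5  95.   60. ]
hole [491.7  87.1  60. ]
R [[ 0.9  0.4 -0. ]
 [ 0.4 -0.9  0. ]
 [ 0.  -0.  -1. ]] [[  -0.     1.     0.3   75.6]
 [   1.     0.    -0.    -1.4]
 [  -0.     0.3   -1.  -143.1]
 [   0.     0.     0.     1. ]]
```

```bash
cat > d.py <<'E'
# usage: d.py x y z [yaw] : shift in tool axes to a world TCP target, and residual rotation vector
from h import *
import sys
a=list(map(float,sys.argv[1:])); s=sense(); q=s['ee_rot']; M=R.from_quat([q[1],q[2],q[3],q[0]])
yaw=a[3] if len(a)>3 else .132
W=R.from_matrix(np.array([[np.cos(yaw),np.sin(yaw),0],[np.sin(yaw),-np.cos(yaw),0],[0,0,-1.]]))
np.set_printoptions(precision=4,suppress=True)
d=np.array(a[:3])-s['eef_pos']
print('rotvec',(M.inv()*W).as_rotvec(),'shift now',M.inv().apply(d),'shift after turn',W.inv().apply(d),'t',s['time_s'],'tcp',s['eef_pos'],'F',s['force'],'w',s['grip_width'],s['grip_force'],'j',np.array(s['joints']))
E
python3 d.py 490 290 260
```

```text
rotvec [-0.     -0.      0.2308] shift now [ 561.0333 -622.2454  -28.7019] shift after turn [ 403.8259 -734.0784  -28.7244] t 3.0 tcp [ 186.3043 -490.8428  231.2756] F [ 0.1584  0.4464 -0.1557] w 1.001512198623752 0.0 j [-1.4314  0.3129  1.4977  0.      1.331  -0.2234]
```

```bash
python3 -m jog '[{"az":0.12,"tz":-15},{"az":0.111,"tz":-14},{"tx":22,"ty":-40},{"tx":22,"ty":-40},{"tx":22,"ty":-40}]' && python3 -m jog '[{"tx":22,"ty":-40},{"tx":22,"ty":-40},{"tx":22,"ty":-40},{"tx":22,"ty":-40},{"tx":22,"ty":-40}]' && python3 -m jog '[{"tx":22,"ty":-40},{"tx":22,"ty":-40},{"tx":22,"ty":-40},{"tx":22,"ty":-40},{"tx":22,"ty":-40}]' && python3 d.py 490 290 260
```

```text
schema error: expected keys tx, ty, tz, ax, ay, az, jaw
```

```bash
python3 -m jog '[{"tx":0,"ty":0,"tz":-15,"ax":0,"ay":0,"az":0.12,"jaw":-1},{"tx":0,"ty":0,"tz":-14,"ax":0,"ay":0,"az":0.111,"jaw":-1},{"tx":22,"ty":-40,"tz":0,"ax":0,"ay":0,"az":0,"jaw":-1},{"tx":22,"ty":-40,"tz":0,"ax":0,"ay":0,"az":0,"jaw":-1},{"tx":22,"ty":-40,"tz":0,"ax":0,"ay":0,"az":0,"jaw":-1}]' && python3 -m jog '[{"tx":22,"ty":-40,"tz":0,"ax":0,"ay":0,"az":0,"jaw":-1},{"tx":22,"ty":-40,"tz":0,"ax":0,"ay":0,"az":0,"jaw":-1},{"tx":22,"ty":-40,"tz":0,"ax":0,"ay":0,"az":0,"jaw":-1},{"tx":22,"ty":-40,"tz":0,"ax":0,"ay":0,"az":0,"jaw":-1},{"tx":22,"ty":-40,"tz":0,"ax":0,"ay":0,"az":0,"jaw":-1}]' && python3 d.py 490 290 260
```

```text
time_s: 3.62
eef_pos: [236.3, -361.9, 260.3]
ee_rot: [0.0, 0.998, 0.066, 0.0]
force: [0.6, -0.1, -0.1]
grip_width: 0.997
grip_force: 0.0
time_s: 4.25
eef_pos: [319.0, -149.1, 260.5]
ee_rot: [0.0, 0.998, 0.066, 0.0]
force: [1.2, 0.2, -0.6]
grip_width: 1.0
grip_force: 0.0
rotvec [ 0.0006 -0.0005 -0.0006] shift now [ 227.0518 -412.9261    0.3823] shift after turn [ 227.2854 -412.7974    0.5005] t 4.25 tcp [ 319.023  -149.121   260.5005] F [ 1.1993  0.1747 -0.6108] w 1.0003508045348155 0.0 j [-0.7739 -0.1101  1.8928  0.0001  1.3581  0.6655]
```

```bash
python3 -m jog '[{"tx":43,"ty":-42,"tz":0,"ax":0,"ay":0,"az":0,"jaw":-1},{"tx":43,"ty":-42,"tz":0,"ax":0,"ay":0,"az":0,"jaw":-1},{"tx":43,"ty":-42,"tz":0,"ax":0,"ay":0,"az":0,"jaw":-1},{"tx":43,"ty":-42,"tz":0,"ax":0,"ay":0,"az":0,"jaw":-1},{"tx":43,"ty":-42,"tz":0,"ax":0,"ay":0,"az":0,"jaw":-1}]'; python3 -m jog '[{"tx":10,"ty":0,"tz":0,"ax":0,"ay":0,"az":0,"jaw":-1},{"tx":0,"ty":0,"tz":0,"ax":0,"ay":0,"az":0,"jaw":-1}]'
cat > w.py <<'E'
from h import *
import sys
np.set_printoptions(precision=1,suppress=True)
s=sense(); c=capture('wrist'); T=T_wc(c,s); save(c,sys.argv[1]); print('tcp',s['eef_pos'],'cam',T[:3,3],'t',s['time_s'])
for a in sys.argv[2:]:
    n,z=a.split(':')
    for r in place_of(n,'wrist')[:4]: print(n,np.array(r['centre']),round(r['conf'],2),at_z(c,T,r['centre'],float(z)))
np.savez('last.npz',T=T,K=[c['fx'],c['fy'],c['cx'],c['cy']],color=c['color'],depth=c['depth'])
E
python3 w.py wh holder_hole0:60 holder:0
```

```text
time_s: 4.88
eef_pos: [505.3, 87.9, 260.4]
ee_rot: [0.0, 0.998, 0.066, 0.0]
force: [0.3, -0.6, 0.2]
grip_width: 0.996
grip_force: 0.0
time_s: 5.12
eef_pos: [514.2, 86.9, 260.0]
ee_rot: [0.0, 0.998, 0.066, -0.0]
force: [0.4, -0.3, 0.3]
grip_width: 0.999
grip_force: 0.0
tcp [514.2  86.9 260. ] cam [588.7  98.4 403. ] t 5.125
holder_hole0 [315.7 187.6] 0.68 [495.9  91.   60. ]
holder [318.7 158.7] 0.7 [519.4  90.8   0. ]
```

View pics/wh.png

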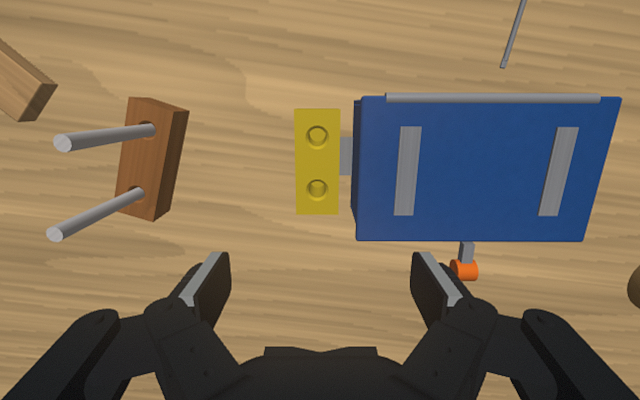

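The wrist view shows the holder holes at (317,137) and (317,188), the rod tips at (62,144) and (54,235), and the pull at (464,270). I'll convert those to world positions.

```bash
cat > e.py <<'E'
from h import *
np.set_printoptions(precision=1,suppress=True)
L=np.load('last.npz'); T=L['T']; K=L['K']; c=dict(fx=K[0],fy=K[1],cx=K[2],cy=K[3])
hsv=cv2.cvtColor(L['color'],cv2.COLOR_RGB2HSV); H,S,V=[hsv[...,i].astype(int) for i in range(3)]
def rect(m,z,name):
    cs,_=cv2.findContours(m.astype(np.uint8),0,1); k=max(cs,key=cv2.contourArea)[:,0]+0.0
    p=np.array([at_z(c,T,q,z)[:2] for q in k],np.float32); r=cv2.minAreaRect(p); P=cv2.boxPoints(r)
    e=P[1]-P[0]; f=P[2]-P[1]; l=f if np.linalg.norm(f)>np.linalg.norm(e) else e
    print(name,np.array(r[0]),np.array(r[1]),'long',np.arctan2(l[1],l[0])%np.pi)
rect((H>22)&(H<35)&(S>150),60,'holder'); rect((H>95)&(H<130)&(S>120),100,'lid')
for uv in((317,137),(317,188)): print('hole',at_z(c,T,uv,60))
for uv in((62,144),(54,235)): print('rodtop',at_z(c,T,uv,165))
for uv in((151,130),(137,193)): print('rodhole',at_z(c,T,uv,45))
m=(H<14)&(S>180)&(V>120); vv,uu=np.nonzero(m); k=(abs(uu-464)<25)&(abs(vv-270)<20); print('pull',uu[k].min(),uu[k].max(),vv[k].min(),vv[k].max(),at_z(c,T,(uu[k].mean(),vv[k].mean()),100))
E
python3 e.py
```

```text
holder [523.2  93.4] [119.7  49.6] long 0.13169587
lid [542.8 -69.6] [147.3 244.3] long 1.6978282
hole [553.3  96.9  60. ]
hole [495.6  89.4  60. ]
rodtop [533.3 290.8 165. ]
rodtop [454.7 306.1 165. ]
rodhole [534.8 285.5  45. ]
rodhole [456.9 304.5  45. ]
pull 454 477 260 280 [433.9 -86.9 100. ]
```

```bash
python3 -m jog '[{"tx":-6,"ty":-45,"tz":0,"ax":0,"ay":0,"az":0,"jaw":-1},{"tx":-6,"ty":-45,"tz":0,"ax":0,"ay":0,"az":0,"jaw":-1},{"tx":-6,"ty":-45,"tz":0,"ax":0,"ay":0,"az":0,"jaw":-1},{"tx":-6,"ty":-45,"tz":0,"ax":0,"ay":0,"az":0,"jaw":-1},{"tx":-6,"ty":-44,"tz":0,"ax":0,"ay":0,"az":0,"jaw":-1}]'; python3 -m jog '[{"tx":0,"ty":0,"tz":0,"ax":0,"ay":0,"az":0,"jaw":-1}]'; python3 d.py 454 304.5 111
```

```text
time_s: 5.9
eef_pos: [454.5, 305.7, 260.8]
ee_rot: [-0.0, 0.998, 0.065, 0.0]
force: [-0.3, -0.4, 0.4]
grip_width: 1.0
grip_force: 0.0
time_s: 6.02
eef_pos: [454.0, 306.5, 260.6]
ee_rot: [-0.0, 0.998, 0.067, 0.0]
force: [-0.6, -0.3, -0.6]
grip_width: 0.998
grip_force: 0.0
rotvec [-0.0004 -0.0004  0.002 ] shift now [ -0.3584   2.0242 149.6355] shift after turn [ -0.2966   1.9688 149.6364] t 6.025 tcp [454.0349 306.4907 260.6364] F [-0.5549 -0.348  -0.5534] w 0.9975233327912301 0.0 j [0.3797 0.3442 1.378  0.0003 1.4189 1.8165]
```

```bash
python3 w.py wr rod_a:165; python3 -c "
import cv2;a=cv2.imread('pics/wr.png');cv2.imwrite('pics/wrc.png',a[60:360,150:550])"
```

```text
tcp [454.  306.5 260.6] cam [528.3 318.1 403.8] t 6.025
rod_a [343.9 101.3] 0.94 [532.5 300.8 165. ]
rod_a [317.9 164.1] 0.67 [483.2 313.7 165. ]
```

View pics/wrc.png

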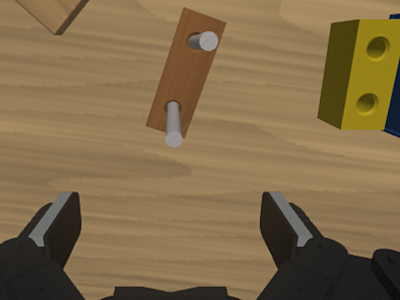

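The wrist view shows the rod tops at about (324,199) for the near rod and (359,101) for the far one. Both are between the open fingers' lines.

```bash
python3 -c "
from h import *
L=np.load('last.npz');K=L['K'];c=dict(fx=K[0],fy=K[1],cx=K[2],cy=K[3])
for uv in((324,199),(359,101)): print(at_z(c,L['T'],uv,165))
for uv in((378+150,48+60),(366+150,102+60)): print(at_z(c,L['T'],uv,60))"
python3 -m jog '[{"tx":0,"ty":2,"tz":40,"ax":0,"ay":0,"az":0,"jaw":-1},{"tx":0,"ty":0,"tz":40,"ax":0,"ay":0,"az":0,"jaw":-1},{"tx":0,"ty":0,"tz":40,"ax":0,"ay":0,"az":0,"jaw":-1},{"tx":0,"ty":0,"tz":29,"ax":0,"ay":0,"az":0,"jaw":-1},{"tx":0,"ty":0,"tz":0,"ax":0,"ay":0,"az":0,"jaw":-1}]'
```

```text
[455.41888664 305.03909838 165.        ]
[534.15240131 289.69914252 165.        ]
[553.71541552  96.15976766  60.        ]
[495.43226451  90.34730043  60.        ]
time_s: 6.75
eef_pos: [454.9, 301.7, 110.1]
ee_rot: [0.001, 0.998, 0.065, -0.002]
force: [0.9, -0.4, 1.1]
grip_width: 1.0
grip_force: 0.0
```

```bash
python3 -m jog '[{"tx":0,"ty":-3,"tz":0,"ax":0,"ay":0,"az":0,"jaw":-1},{"tx":0,"ty":0,"tz":0,"ax":0,"ay":0,"az":0,"jaw":1},{"tx":0,"ty":0,"tz":0,"ax":0,"ay":0,"az":0,"jaw":1},{"tx":0,"ty":0,"tz":0,"ax":0,"ay":0,"az":0,"jaw":1},{"tx":0,"ty":0,"tz":0,"ax":0,"ay":0,"az":0,"jaw":1}]' 50;  python3 -m jog '[{"tx":0,"ty":0,"tz":0,"ax":0,"ay":0,"az":0,"jaw":1},{"tx":0,"ty":0,"tz":0,"ax":0,"ay":0,"az":0,"jaw":1}]'; python3 d.py 493 89.2 190
```

```text
time_s: 7.38
eef_pos: [454.9, 306.3, 111.5]
ee_rot: [0.0, 0.998, 0.066, 0.0]
force: [0.2, -4.4, 7.5]
grip_width: 0.149
grip_force: 50.8
time_s: 7.62
eef_pos: [455.0, 306.2, 111.5]
ee_rot: [0.0, 0.998, 0.066, 0.0]
force: [0.6, -2.3, 2.8]
grip_width: 0.15
grip_force: 48.7
rotvec [ 0.0003 -0.0004 -0.0001] shift now [  9.1385 220.1767 -78.423 ] shift after turn [  9.08   220.1533 -78.4957] t 7.625 tcp [455.0231 306.243  111.5043] F [ 0.5635 -2.3288  2.7634] w 0.15038811371885824 48.699501156806946 j [ 0.3789  0.4847  1.5802 -0.0004  1.0764  1.8181]
```

```bash
python3 -m jog '[{"tx":0,"ty":0,"tz":-15,"ax":0,"ay":0,"az":0,"jaw":1},{"tx":0,"ty":0,"tz":-30,"ax":0,"ay":0,"az":0,"jaw":1},{"tx":0,"ty":0,"tz":-30,"ax":0,"ay":0,"az":0,"jaw":1},{"tx":2,"ty":30,"tz":0,"ax":0,"ay":0,"az":0,"jaw":1},{"tx":2,"ty":48,"tz":0,"ax":0,"ay":0,"az":0,"jaw":1}]';  python3 -m jog '[{"tx":2,"ty":48,"tz":0,"ax":0,"ay":0,"az":0,"jaw":1},{"tx":2,"ty":48,"tz":0,"ax":0,"ay":0,"az":0,"jaw":1},{"tx":1,"ty":30,"tz":0,"ax":0,"ay":0,"az":0,"jaw":1},{"tx":0,"ty":16,"tz":0,"ax":0,"ay":0,"az":0,"jaw":1},{"tx":0,"ty":0,"tz":0,"ax":0,"ay":0,"az":0,"jaw":1}]'; python3 d.py 493.5 89.3 170; python3 w.py wi
```

```text
time_s: 8.25
eef_pos: [469.1, 229.6, 187.4]
ee_rot: [-0.0, 0.998, 0.067, 0.001]
force: [1.1, -0.2, -0.7]
grip_width: 0.153
grip_force: 48.8
time_s: 8.88
eef_pos: [492.8, 89.3, 186.6]
ee_rot: [-0.0, 0.998, 0.065, 0.0]
force: [0.1, 0.5, -0.9]
grip_width: 0.148
grip_force: 48.8
rotvec [-0.0003 -0.0003 -0.0012] shift now [ 0.6966  0.1289 16.6052] shift after turn [ 0.7017  0.1253 16.605 ] t 8.875 tcp [492.7879  89.3319 186.605 ] F [ 0.1439  0.5104 -0.878 ] w 0.14811021443305897 48.811490535736084 j [-0.0552  0.3003  1.6365  0.0003  1.2046  1.3847]
tcp [492.8  89.3 186.6] cam [567.1 100.7 329.7] t 8.875
```

View pics/wi.png

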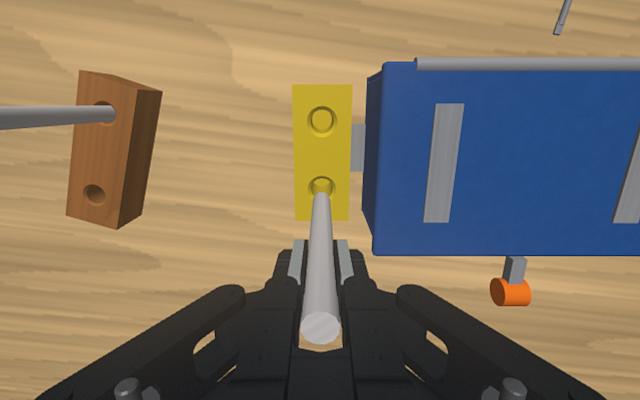

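The rod's lower end at (321,195) sits just over hole 0 at (321,187). I'll quantify the offset.

```bash
python3 e.py 2>/dev/null | head -2; python3 -c "
from h import *
L=np.load('last.npz');K=L['K'];c=dict(fx=K[0],fy=K[1],cx=K[2],cy=K[3])
for uv in((321.5,120.5),(321.5,187.5)): print('hole',at_z(c,L['T'],uv,60))
print('rod end near-axis edges',at_z(c,L['T'],(321,201),90),at_z(c,L['T'],(321,192),90))"
```

```text
holder [523.   93.5] [119.2  49.9] long 0.12799284
lid [540.9 -52.7] [148.  231.6] long 1.700396
hole [553.8094858   97.63729932  60.        ]
hole [495.23552429  89.91032756  60.        ]
rod end near-axis edges [491.84584952  90.01910822  90.        ] [499.43520918  91.01660741  90.        ]
```

```bash
python3 -m jog '[{"tx":1.2,"ty":0,"tz":20,"ax":0,"ay":0,"az":0,"jaw":1},{"tx":0,"ty":0,"tz":12,"ax":0,"ay":0,"az":0,"jaw":1},{"tx":0,"ty":0,"tz":8,"ax":0,"ay":0,"az":0,"jaw":1},{"tx":0,"ty":0,"tz":0,"ax":0,"ay":0,"az":0,"jaw":1}]'
```

```text
time_s: 9.43
eef_pos: [493.7, 89.9, 146.0]
ee_rot: [-0.0, 0.998, 0.066, -0.0]
force: [0.9, 0.3, -1.1]
grip_width: 0.149
grip_force: 48.8
```

```bash
python3 -m jog '[{"tx":0,"ty":0,"tz":12,"ax":0,"ay":0,"az":0,"jaw":1},{"tx":0,"ty":0,"tz":12,"ax":0,"ay":0,"az":0,"jaw":1},{"tx":0,"ty":0,"tz":8,"ax":0,"ay":0,"az":0,"jaw":1},{"tx":0,"ty":0,"tz":5,"ax":0,"ay":0,"az":0,"jaw":1},{"tx":0,"ty":0,"tz":0,"ax":0,"ay":0,"az":0,"jaw":1}]'
```

```text
time_s: 10.05
eef_pos: [493.8, 89.6, 109.0]
ee_rot: [-0.0, 0.998, 0.066, -0.0]
force: [-1.2, 0.1, -0.7]
grip_width: 0.148
grip_force: 48.8
```

```bash
python3 -m jog '[{"tx":0,"ty":0,"tz":1.5,"ax":0,"ay":0,"az":0,"jaw":1},{"tx":0,"ty":0,"tz":1,"ax":0,"ay":0,"az":0,"jaw":1},{"tx":0,"ty":0,"tz":0,"ax":0,"ay":0,"az":0,"jaw":1}]'; python3 -m jog '[{"tx":0,"ty":0,"tz":0,"ax":0,"ay":0,"az":0,"jaw":0},{"tx":0,"ty":0,"tz":0,"ax":0,"ay":0,"az":0,"jaw":0},{"tx":0,"ty":0,"tz":0,"ax":0,"ay":0,"az":0,"jaw":0}]'
```

```text
time_s: 10.42
eef_pos: [493.9, 89.6, 106.9]
ee_rot: [-0.0, 0.998, 0.066, 0.0]
force: [-0.0, -0.0, -0.9]
grip_width: 0.149
grip_force: 48.8
time_s: 10.8
eef_pos: [493.9, 89.6, 106.9]
ee_rot: [0.0, 0.998, 0.066, 0.0]
force: [0.7, -0.3, -0.4]
grip_width: 0.498
grip_force: 0.0
```

```bash
python3 -m jog '[{"tx":0,"ty":0,"tz":-35,"ax":0,"ay":0,"az":0,"jaw":0},{"tx":0,"ty":0,"tz":-40,"ax":0,"ay":0,"az":0,"jaw":0},{"tx":0,"ty":0,"tz":-30,"ax":0,"ay":0,"az":0,"jaw":0},{"tx":14,"ty":-43,"tz":0,"ax":0,"ay":0,"az":0,"jaw":-1},{"tx":14,"ty":-43,"tz":0,"ax":0,"ay":0,"az":0,"jaw":-1}]'; python3 -m jog '[{"tx":14,"ty":-43,"tz":0,"ax":0,"ay":0,"az":0,"jaw":-1},{"tx":14,"ty":-43,"tz":0,"ax":0,"ay":0,"az":0,"jaw":-1},{"tx":10,"ty":-21,"tz":0,"ax":0,"ay":0,"az":0,"jaw":-1},{"tx":0,"ty":0,"tz":0,"ax":0,"ay":0,"az":0,"jaw":-1},{"tx":0,"ty":0,"tz":0,"ax":0,"ay":0,"az":0,"jaw":-1}]'; python3 d.py 534 290 111
```

```text
time_s: 11.42
eef_pos: [510.7, 179.5, 212.3]
ee_rot: [-0.0, 0.998, 0.065, 0.001]
force: [0.5, -0.0, -0.3]
grip_width: 0.902
grip_force: 0.0
time_s: 12.05
eef_pos: [533.8, 288.9, 211.7]
ee_rot: [0.0, 0.998, 0.066, -0.0]
force: [0.2, -0.5, -0.4]
grip_width: 1.004
grip_force: 0.0
rotvec [ 0.0003  0.0004 -0.0006] shift now [  0.3295  -1.0781 100.7086] shift after turn [  0.2924  -1.0519 100.709 ] t 12.05 tcp [533.8486 288.9188 211.709 ] F [ 0.1758 -0.5141 -0.3538] w 1.0041357263758368 0.0 j [ 0.3034  0.5096  1.2617 -0.0002  1.3706  1.7428]
```

```bash
python3 -m jog '[{"tx":0,"ty":-1,"tz":40,"ax":0,"ay":0,"az":0,"jaw":-1},{"tx":0,"ty":0,"tz":40,"ax":0,"ay":0,"az":0,"jaw":-1},{"tx":0,"ty":0,"tz":20,"ax":0,"ay":0,"az":0,"jaw":-1},{"tx":0,"ty":0,"tz":0,"ax":0,"ay":0,"az":0,"jaw":-1},{"tx":0,"ty":0,"tz":0,"ax":0,"ay":0,"az":0,"jaw":1}]'; python3 -m jog '[{"tx":0,"ty":0,"tz":0,"ax":0,"ay":0,"az":0,"jaw":1},{"tx":0,"ty":0,"tz":0,"ax":0,"ay":0,"az":0,"jaw":1},{"tx":0,"ty":0,"tz":0,"ax":0,"ay":0,"az":0,"jaw":1},{"tx":0,"ty":0,"tz":0,"ax":0,"ay":0,"az":0,"jaw":1},{"tx":0,"ty":0,"tz":0,"ax":0,"ay":0,"az":0,"jaw":1}]'; python3 d.py 553.5 97.5 187
```

```text
time_s: 12.68
eef_pos: [534.4, 290.3, 113.2]
ee_rot: [-0.0, 0.998, 0.066, 0.001]
force: [-0.4, 0.2, -0.6]
grip_width: 0.818
grip_force: 0.0
time_s: 13.3
eef_pos: [534.0, 290.5, 112.2]
ee_rot: [0.0, 0.998, 0.066, 0.0]
force: [0.0, -1.6, 4.1]
grip_width: 0.144
grip_force: 48.8
rotvec [ 0.0003 -0.0007 -0.0001] shift now [ -6.0349 193.8887 -74.7462] shift after turn [ -6.114  193.8666 -74.7972] t 13.3 tcp [534.0447 290.4848 112.2028] F [ 0.0189 -1.5744  4.1204] w 0.14426482913573427 48.77570450305939 j [ 0.3059  0.6015  1.3834 -0.0004  1.156   1.745 ]
```

```bash
python3 -m jog '[{"tx":0,"ty":0,"tz":-15,"ax":0,"ay":0,"az":0,"jaw":1},{"tx":0,"ty":0,"tz":-30,"ax":0,"ay":0,"az":0,"jaw":1},{"tx":0,"ty":0,"tz":-30,"ax":0,"ay":0,"az":0,"jaw":1},{"tx":-2,"ty":30,"tz":0,"ax":0,"ay":0,"az":0,"jaw":1},{"tx":-2,"ty":46,"tz":0,"ax":0,"ay":0,"az":0,"jaw":1}]';  python3 -m jog '[{"tx":-2,"ty":46,"tz":0,"ax":0,"ay":0,"az":0,"jaw":1},{"tx":0,"ty":40,"tz":0,"ax":0,"ay":0,"az":0,"jaw":1},{"tx":0,"ty":22,"tz":0,"ax":0,"ay":0,"az":0,"jaw":1},{"tx":0,"ty":10,"tz":0,"ax":0,"ay":0,"az":0,"jaw":1},{"tx":0,"ty":0,"tz":0,"ax":0,"ay":0,"az":0,"jaw":1}]'; python3 d.py 553.5 97.5 147; python3 w.py wi2
```

```text
time_s: 13.92
eef_pos: [539.7, 214.8, 187.8]
ee_rot: [-0.0, 0.998, 0.067, 0.001]
force: [1.3, -0.9, -1.2]
grip_width: 0.15
grip_force: 48.8
time_s: 14.55
eef_pos: [553.4, 97.7, 187.1]
ee_rot: [-0.0, 0.998, 0.066, 0.0]
force: [-0.5, 0.0, -1.2]
grip_width: 0.151
grip_force: 48.8
rotvec [-0.0003 -0.0002 -0.0006] shift now [ 0.0543  0.1844 40.0724] shift after turn [ 0.0637  0.1713 40.0725] t 14.55 tcp [553.4143  97.6615 187.0725] F [-0.4767  0.0288 -1.2032] w 0.1506681250704366 48.81366848945618 j [-0.034   0.4298  1.4497  0.0004  1.2619  1.4053]
tcp [553.4  97.7 187.1] cam [627.8 109.1 330.2] t 14.55
```

View pics/wi2.png

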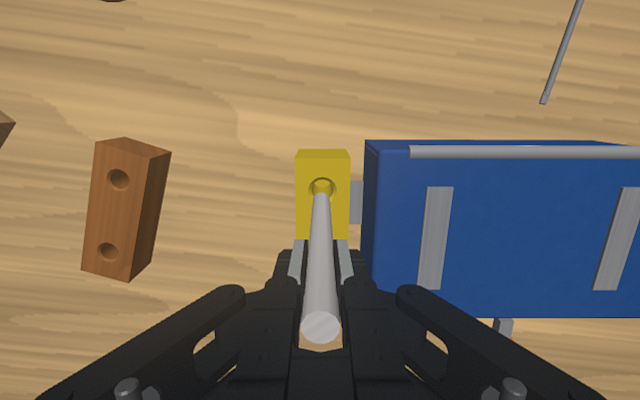

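Hole 1 is at (321,187), directly under the rod's end, so I'll lower it.

```bash
python3 -m jog '[{"tx":0.5,"ty":0,"tz":20,"ax":0,"ay":0,"az":0,"jaw":1},{"tx":0,"ty":0,"tz":12,"ax":0,"ay":0,"az":0,"jaw":1},{"tx":0,"ty":0,"tz":8,"ax":0,"ay":0,"az":0,"jaw":1},{"tx":0,"ty":0,"tz":0,"ax":0,"ay":0,"az":0,"jaw":1}]'
```

```text
time_s: 15.1
eef_pos: [553.7, 97.8, 146.5]
ee_rot: [-0.0, 0.998, 0.066, -0.0]
force: [0.3, 0.1, -0.6]
grip_width: 0.145
grip_force: 48.8
```

```bash
python3 -m jog '[{"tx":0,"ty":0,"tz":12,"ax":0,"ay":0,"az":0,"jaw":1},{"tx":0,"ty":0,"tz":12,"ax":0,"ay":0,"az":0,"jaw":1},{"tx":0,"ty":0,"tz":8,"ax":0,"ay":0,"az":0,"jaw":1},{"tx":0,"ty":0,"tz":6,"ax":0,"ay":0,"az":0,"jaw":1},{"tx":0,"ty":0,"tz":1.5,"ax":0,"ay":0,"az":0,"jaw":1}]'; python3 -m jog '[{"tx":0,"ty":0,"tz":0,"ax":0,"ay":0,"az":0,"jaw":1},{"tx":0,"ty":0,"tz":0,"ax":0,"ay":0,"az":0,"jaw":0},{"tx":0,"ty":0,"tz":0,"ax":0,"ay":0,"az":0,"jaw":0},{"tx":0,"ty":0,"tz":0,"ax":0,"ay":0,"az":0,"jaw":0}]'; python3 d.py 553.5 97.5 220
```

```text
time_s: 15.72
eef_pos: [553.9, 97.6, 107.2]
ee_rot: [-0.0, 0.998, 0.066, -0.0]
force: [-0.3, -0.7, 4.5]
grip_width: 0.148
grip_force: 49.2
time_s: 16.23
eef_pos: [553.9, 97.6, 107.4]
ee_rot: [0.0, 0.998, 0.066, 0.0]
force: [-1.1, -0.8, -0.7]
grip_width: 0.505
grip_force: 0.0
rotvec [ 0.     -0.0001 -0.0001] shift now [  -0.3895    0.0323 -112.6174] shift after turn [  -0.406     0.0305 -112.6174] t 16.225 tcp [553.8985  97.5837 107.3826] F [-1.0634 -0.8488 -0.7222] w 0.5049615383019608 0.0 j [-0.0339  0.5171  1.5397  0.      1.0847  1.405 ]
```

```bash
python3 -m jog '[{"tx":0,"ty":0,"tz":-35,"ax":0,"ay":0,"az":0,"jaw":0},{"tx":0,"ty":0,"tz":-42,"ax":0,"ay":0,"az":0,"jaw":0},{"tx":0,"ty":0,"tz":-35,"ax":0,"ay":0,"az":0,"jaw":0},{"tx":-29,"ty":33,"tz":0,"ax":0,"ay":0,"az":0,"jaw":0},{"tx":-29,"ty":33,"tz":0,"ax":0,"ay":0,"az":0,"jaw":0}]';  python3 -m jog '[{"tx":-29,"ty":33,"tz":0,"ax":0,"ay":0,"az":0,"jaw":-0.5},{"tx":-29,"ty":33,"tz":0,"ax":0,"ay":0,"az":0,"jaw":-0.5},{"tx":-28,"ty":33,"tz":0,"ax":0,"ay":0,"az":0,"jaw":-0.5},{"tx":0,"ty":0,"tz":0,"ax":0,"ay":0,"az":0,"jaw":-0.5},{"tx":0,"ty":0,"tz":0,"ax":0,"ay":0,"az":0,"jaw":-0.5}]'; python3 d.py 433 -85.5 76; python3 w.py wp; python3 e.py|grep -E 'lid|pull|holder'; python3 - <<'E'
from h import *
c=capture('scene'); save(c,'sc2'); a=cv2.imread('pics/sc2.png')[140:300,230:530]; b=cv2.imread('pics/wp.png')
a=cv2.resize(a,(640,341),interpolation=cv2.INTER_CUBIC); cv2.imwrite('pics/both.png',np.vstack([a[:250],b[:350]]))
E
```

```text
time_s: 16.85
eef_pos: [504.4, 23.9, 219.6]
ee_rot: [0.0, 0.998, 0.066, 0.0]
force: [0.2, -0.5, -0.1]
grip_width: 0.498
grip_force: 0.0
time_s: 17.48
eef_pos: [433.1, -84.7, 219.5]
ee_rot: [-0.0, 0.998, 0.066, 0.0]
force: [0.5, -0.2, 0.4]
grip_width: 0.748
grip_force: 0.0
rotvec [ 0.     -0.0005 -0.0004] shift now [ -0.272    0.8272 143.4541] shift after turn [ -0.2012   0.8275 143.4542] t 17.475 tcp [433.0905 -84.6532 219.4542] F [ 0.464  -0.2154  0.4051] w 0.7475937120981555 0.0 j [-0.4599  0.1375  1.7512  0.0003  1.2525  0.9792]
tcp [433.1 -84.7 219.5] cam [507.4 -73.2 362.6] t 17.475
holder [517.4  92.9] [107.7  49.7] long 0.12820591
lid [525.3 -72.7] [112.6 243. ] long 1.7013435Traceback (most recent call last):
  File "e.py", line 14, in <module>
    m=(H<14)&(S>180)&(V>120); vv,uu=np.nonzero(m); k=(abs(uu-464)<25)&(abs(vv-270)<20); print('pull',uu[k].min(),uu[k].max(),vv[k].min(),vv[k].max(),at_z(c,T,(uu[k].mean(),vv[k].mean()),100))
                                                                                                     ~~~~~~~~~^^
    return umr_minimum(a, axis, None, out, keepdims, initial, where)
ValueError: zero-size array to reduction operation minimum which has no identity
```

View pics/both.png

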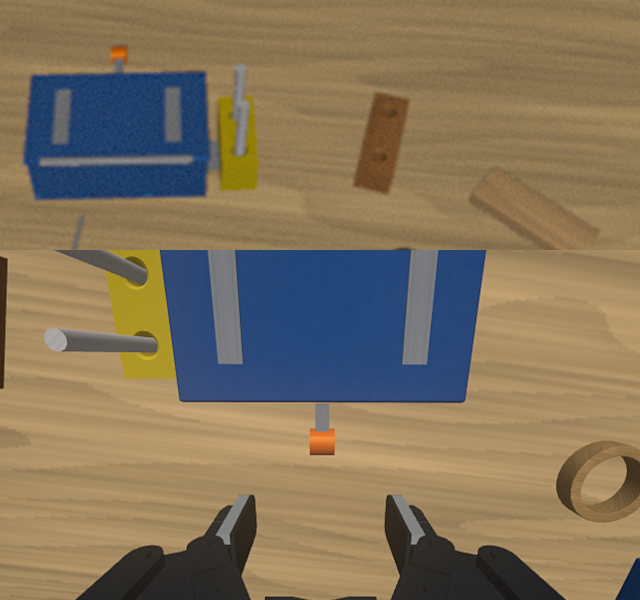

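Both rods stand in the holder's holes. The pull is at about (322,192) in the wrist image, midway between the fingers.

```bash
python3 - <<'E'
from h import *
L=np.load('last.npz');K=L['K'];c=dict(fx=K[0],fy=K[1],cx=K[2],cy=K[3])
hsv=cv2.cvtColor(L['color'],cv2.COLOR_RGB2HSV).astype(int); m=(hsv[...,0]<14)&(hsv[...,1]>180)&(hsv[...,2]>120); vv,uu=np.nonzero(m); k=(abs(uu-322)<25)&(abs(vv-192)<25); uu,vv=uu[k],vv[k]
print(uu.min(),uu.max(),vv.min(),vv.max(),'pull',at_z(c,L['T'],((uu.min()+uu.max())/2,(vv.min()+vv.max())/2),95))
for uv in((182,151.5),(322,152),(464,152)): print('front edge',at_z(c,L['T'],uv,100))
E
python3 d.py 433 -85.5 76
```

```text
310 334 179 202 pull [433.41617912 -84.8341624   95.        ]
front edge [453.50857205  38.42543736 100.        ]
front edge [468.64063294 -80.10885594 100.        ]
front edge [ 484.43682897 -200.42301906  100.        ]
rotvec [-0.0001 -0.0002  0.001 ] shift now [ -0.4009   1.2465 143.297 ] shift after turn [ -0.3776   1.2318 143.2972] t 17.575 tcp [433.2122 -84.2292 219.2972] F [ 0.8594 -0.4484 -0.3728] w 0.7550097152937371 0.0 j [-0.4588  0.138   1.7511  0.0002  1.2524  0.979 ]
```

```bash
python3 -m jog '[{"tx":0,"ty":0.5,"tz":35,"ax":0,"ay":0,"az":0,"jaw":-0.5},{"tx":0,"ty":0,"tz":40,"ax":0,"ay":0,"az":0,"jaw":-0.5},{"tx":0,"ty":0,"tz":40,"ax":0,"ay":0,"az":0,"jaw":-0.5},{"tx":0,"ty":0,"tz":28,"ax":0,"ay":0,"az":0,"jaw":-0.5},{"tx":0,"ty":0,"tz":0,"ax":0,"ay":0,"az":0,"jaw":-0.5}]'; python3 d.py 433.2 -84.9 75.5
```

```text
time_s: 18.2
eef_pos: [432.3, -84.4, 75.0]
ee_rot: [-0.001, 0.998, 0.066, -0.002]
force: [0.3, 0.2, 0.5]
grip_width: 0.752
grip_force: 0.0
rotvec [-0.0023  0.0032  0.001 ] shift now [ 0.8477  0.6669 -0.4905] shift after turn [ 0.8499  0.6671 -0.4862] t 18.2 tcp [432.2697 -84.3505  75.0138] F [0.2937 0.21   0.4891] w 0.7521394363667347 0.0 j [-0.46    0.3388  1.9285  0.0001  0.8782  0.9777]
```

```bash
python3 -m jog '[{"tx":0,"ty":0,"tz":0,"ax":0,"ay":0,"az":0,"jaw":1},{"tx":0,"ty":0,"tz":0,"ax":0,"ay":0,"az":0,"jaw":1},{"tx":0,"ty":0,"tz":0,"ax":0,"ay":0,"az":0,"jaw":1},{"tx":0,"ty":0,"tz":0,"ax":0,"ay":0,"az":0,"jaw":1}]' 40; python3 d.py 433.2 -84.9 75.5; python3 -c "
import numpy as np
p=[np.array([-183*np.cos(t),183*np.sin(t)]) for t in np.linspace(0,np.pi/2,19)]
for i in range(18): print(i+1,np.round(p[i+1]-p[i],1)*[1,-1])"
```

```text
time_s: 18.7
eef_pos: [433.5, -86.0, 77.4]
ee_rot: [0.001, 0.998, 0.066, 0.001]
force: [-1.8, -2.1, 7.4]
grip_width: 0.255
grip_force: 41.7
rotvec [ 0.0017 -0.0019 -0.0003] shift now [-0.2022 -1.1286  1.9351] shift after turn [-0.1982 -1.1253  1.9374] t 18.7 tcp [433.5446 -85.9894  77.4374] F [-1.8172 -2.1237  7.4046] w 0.25509110393323714 41.732792258262634 j [-0.4618  0.3345  1.9265 -0.0005  0.8781  0.9775]
1 [  0.7 -15.9]
2 [  2.1 -15.8]
3 [  3.5 -15.6]
4 [  4.8 -15.2]
5 [  6.1 -14.7]
6 [  7.4 -14.2]
7 [  8.6 -13.5]
8 [  9.7 -12.7]
9 [ 10.8 -11.8]
10 [ 11.8 -10.8]
11 [12.7 -9.7]
12 [13.5 -8.6]
13 [14.2 -7.4]
14 [14.7 -6.1]
15 [15.2 -4.8]
16 [15.6 -3.5]
17 [15.8 -2.1]
18 [15.9 -0.7]
```

```bash
python3 -m jog '[{"tx":0.7,"ty":0,"tz":-15.9,"ax":0,"ay":0,"az":0,"jaw":1},{"tx":2.1,"ty":0,"tz":-15.8,"ax":0,"ay":0,"az":0,"jaw":1},{"tx":3.5,"ty":0,"tz":-15.6,"ax":0,"ay":0,"az":0,"jaw":1},{"tx":4.8,"ty":0,"tz":-15.2,"ax":0,"ay":0,"az":0,"jaw":1}]'; python3 -m jog '[{"tx":0,"ty":0,"tz":0,"ax":0,"ay":0,"az":0,"jaw":1}]'
```

```text
time_s: 19.2
eef_pos: [444.3, -84.6, 139.5]
ee_rot: [0.001, 0.998, 0.066, 0.001]
force: [6.0, -4.0, -6.7]
grip_width: 0.251
grip_force: 39.4
time_s: 19.32
eef_pos: [444.4, -84.6, 139.5]
ee_rot: [0.001, 0.998, 0.066, 0.001]
force: [1.4, -5.6, -3.3]
grip_width: 0.25
grip_force: 39.9
```

```bash
python3 -m jog '[{"tx":6.1,"ty":0.3,"tz":-14.7,"ax":0,"ay":0,"az":0,"jaw":1},{"tx":7.4,"ty":0,"tz":-14.2,"ax":0,"ay":0,"az":0,"jaw":1},{"tx":8.6,"ty":0.3,"tz":-13.5,"ax":0,"ay":0,"az":0,"jaw":1},{"tx":9.7,"ty":0,"tz":-12.7,"ax":0,"ay":0,"az":0,"jaw":1},{"tx":0,"ty":0,"tz":0,"ax":0,"ay":0,"az":0,"jaw":1}]'; python3 -m jog '[{"tx":10.8,"ty":0.3,"tz":-11.8,"ax":0,"ay":0,"az":0,"jaw":1},{"tx":11.8,"ty":0,"tz":-10.8,"ax":0,"ay":0,"az":0,"jaw":1},{"tx":12.7,"ty":0,"tz":-9.7,"ax":0,"ay":0,"az":0,"jaw":1},{"tx":13.5,"ty":0,"tz":-8.6,"ax":0,"ay":0,"az":0,"jaw":1},{"tx":0,"ty":0,"tz":0,"ax":0,"ay":0,"az":0,"jaw":1}]'
```

```text
time_s: 19.95
eef_pos: [475.4, -80.5, 193.6]
ee_rot: [0.0, 0.998, 0.066, -0.0]
force: [-0.4, -3.7, -1.2]
grip_width: 0.251
grip_force: 40.5
time_s: 20.58
eef_pos: [523.5, -74.3, 234.0]
ee_rot: [-0.0, 0.998, 0.066, -0.001]
force: [-1.4, -1.9, -0.5]
grip_width: 0.249
grip_force: 41.3
```

```bash
python3 -m jog '[{"tx":14.2,"ty":0,"tz":-7.4,"ax":0,"ay":0,"az":0,"jaw":1},{"tx":14.7,"ty":0,"tz":-6.1,"ax":0,"ay":0,"az":0,"jaw":1},{"tx":15.2,"ty":0,"tz":-4.8,"ax":0,"ay":0,"az":0,"jaw":1},{"tx":15.6,"ty":0,"tz":-3.5,"ax":0,"ay":0,"az":0,"jaw":1},{"tx":0,"ty":0,"tz":0,"ax":0,"ay":0,"az":0,"jaw":1}]'; python3 d.py 614.7 -61 258; cat > l.py <<'E'
from h import *
np.set_printoptions(precision=2,suppress=True)
for cam in('scene','top'):
    c=capture(cam); T=T_wc(c); save(c,cam+'L')
    hsv=cv2.cvtColor(c['color'],cv2.COLOR_RGB2HSV).astype(int); m=(c['depth']>0)&(((hsv[...,0]>95)&(hsv[...,0]<130)&(hsv[...,1]>120)))
    vv,uu=np.nonzero(m); dep=c['depth'][vv,uu]
    P=np.stack([(uu-c['cx'])/c['fx'],-(vv-c['cy'])/c['fy'],-np.ones(len(uu))],1)*dep[:,None]@T[:3,:3].T+T[:3,3]
    y=.1305; ex=np.array([np.cos(y),np.sin(y),0]); ey=np.array([-np.sin(y),np.cos(y),0]); o=np.array([614.7,-61,95])
    Q=np.stack([(P-o)@ex,(P-o)@ey,P[:,2]-95],1); k=(abs(Q[:,1])<115)&(Q[:,2]>20)&(Q[:,2]<140)&(abs(Q[:,0])<60)
    q=Q[k]; print(cam,len(q))
    if len(q)>80:
        A=np.stack([q[:,2],q[:,1],np.ones(len(q))],1); w=np.ones(len(q),bool)
        for _ in range(5):
            b=np.linalg.lstsq(A[w],q[w,0],rcond=None)[0]; r=q[:,0]-A@b; w=abs(r)<6
        print('x = a z + b y + c',b,'n',w.sum(),'std',r[w].std(),'angle from upright(rad, + = still forward)',-np.arctan(b[0]),'via offset 5mm: x at z=80',b[0]*80+b[2])
    m=(hsv[...,0]<14)&(hsv[...,1]>170)&(hsv[...,2]>110); print('n orange',m.sum())
E
python3 l.py
```

```text
time_s: 21.2
eef_pos: [582.7, -66.6, 255.8]
ee_rot: [-0.0, 0.998, 0.066, -0.001]
force: [-1.7, -2.9, -2.8]
grip_width: 0.248
grip_force: 41.4
rotvec [-0.0001  0.0011  0.    ] shift now [32.4383 -1.3431 -2.2376] shift after turn [32.4407 -1.3429 -2.2023] t 21.2 tcp [582.7182 -66.601  255.7977] F [-1.7262 -2.8828 -2.7705] w 0.2481118369812435 41.38584494590759 j [-0.3133  0.4365  1.2585 -0.0004  1.4476  1.1256]
scene 2526
x = a z + b y + c [-0.21  0.    4.09] n 2524 std 1.6811022910511821 angle from upright(rad, + = still forward) 0.20737912074640133 via offset 5mm: x at z=80 -12.73763837025665
n orange 7159
top 91
x = a z + b y + c [-0.22  0.    3.48] n 87 std 0.9157942483923753 angle from upright(rad, + = still forward) 0.2153969691347942 via offset 5mm: x at z=80 -14.019814637008718
n orange 5969
```

```bash
python3 -m jog '[{"tx":9.5,"ty":0,"tz":-1.4,"ax":0,"ay":0,"az":0,"jaw":1},{"tx":9.5,"ty":0,"tz":-0.9,"ax":0,"ay":0,"az":0,"jaw":1},{"tx":0,"ty":0,"tz":0,"ax":0,"ay":0,"az":0,"jaw":1},{"tx":0,"ty":0,"tz":0,"ax":0,"ay":0,"az":0,"jaw":1}]'; cat >> l.py <<'E'
    if cam=='scene':
        k=(abs(Q[:,1])<115)&(Q[:,2]<-15)&(Q[:,2]>-85)&(abs(Q[:,0])<25); q=Q[k]; A=np.stack([q[:,2],q[:,1],np.ones(len(q))],1)
        w=np.ones(len(q),bool)
        for _ in range(5): b=np.linalg.lstsq(A[w],q[w,0],rcond=None)[0]; r=q[:,0]-A@b; w=abs(r)<5
        print('chest rear face',b,w.sum(),r[w].std())
    d=c['depth']; vs,us=np.mgrid[0:400:3,0:640:3]; vs,us=vs.ravel(),us.ravel(); D=d[vs,us]
    P=np.stack([(us-c['cx'])/c['fx'],-(vs-c['cy'])/c['fy'],-np.ones(len(us))],1)*D[:,None]@T[:3,:3].T+T[:3,3]
    k=(D>0)&(abs(P[:,2])<10)&(abs(P[:,0]-550)<350)&(abs(P[:,1])<500); q=P[k]; b=np.linalg.lstsq(np.c_[q[:,:2]-[600,-60],np.ones(len(q))],q[:,2],rcond=None)[0]; print('table z=',b)
E
python3 l.py; python3 d.py 614.7 -61 259; python3 -c "
import cv2,numpy as np;a=cv2.imread('pics/sceneL.png')[80:280,200:420];cv2.imwrite('pics/sL.png',cv2.resize(a,(660,600),interpolation=cv2.INTER_CUBIC))"
```

```text
time_s: 21.8
eef_pos: [601.9, -64.1, 258.5]
ee_rot: [0.0, 0.998, 0.066, -0.0]
force: [-1.6, -4.8, -7.1]
grip_width: 0.248
grip_force: 40.7
scene 2243
x = a z + b y + c [-0.1   0.    3.85] n 2242 std 1.4738756826481372 angle from upright(rad, + = still forward) 0.101204448247005 via offset 5mm: x at z=80 -4.272707951727634
n orange 7123
chest rear face [ 0.    0.   -0.94] 1025 1.3178295431639424
table z= [ 0.   -0.    0.28]
top 0
n orange 5958
table z= [0.   0.   0.07]
rotvec [ 0.0002  0.0003 -0.0003] shift now [13.1784 -1.3906 -0.4766] shift after turn [13.1789 -1.3865 -0.472 ] t 21.9 tcp [601.8182 -64.109  258.528 ] F [-0.332  -5.1824 -6.6663] w 0.24895361442232364 40.638386607170105 j [-0.2994  0.4786  1.1886 -0.0003  1.4747  1.1398]
```

View pics/sL.png

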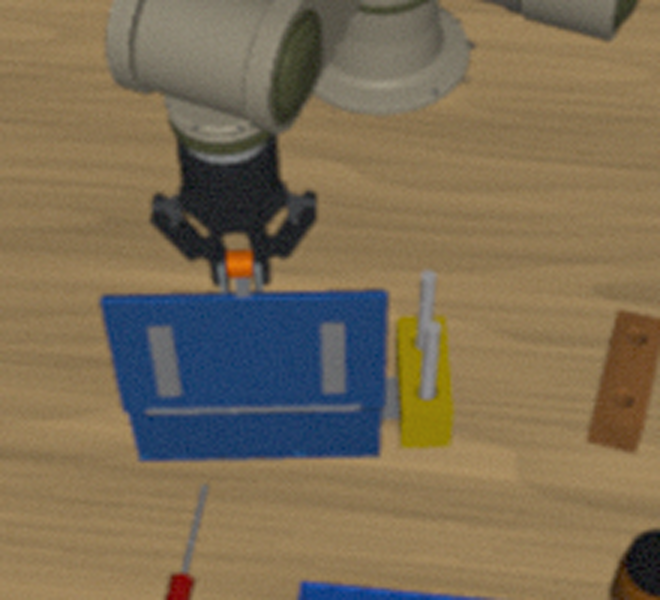

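```bash
python3 -m jog '[{"tx":7,"ty":0.3,"tz":-0.3,"ax":0,"ay":0,"az":0,"jaw":1},{"tx":6,"ty":0.3,"tz":0,"ax":0,"ay":0,"az":0,"jaw":1},{"tx":0,"ty":0,"tz":0,"ax":0,"ay":0,"az":0,"jaw":1},{"tx":0,"ty":0,"tz":0,"ax":0,"ay":0,"az":0,"jaw":1}]'; cat >> l.py <<'E'
    vv,uu=np.nonzero(m&(np.arange(400)[:,None]<200)&(np.arange(400)[:,None]>120)&(hsv[...,0]<14)&(hsv[...,1]>200)); k=(uu>260)&(uu<380); uu,vv=uu[k],vv[k]
    n,lab,st,ce=cv2.connectedComponentsWithStats((m&(hsv[...,1]>200)).astype(np.uint8)); i=[j for j in range(1,n) if 12<st[j,4]<300 and 260<ce[j,0]<380 and 120<ce[j,1]<230]
    for j in i: p=at_depth(c,T,ce[j],2); print('orange',ce[j],st[j,4],p,'lid frame',(p-o)@ex,(p-o)@ey,p[2]-95)
E
sed -i 's/precision=2/precision=4/' l.py; python3 l.py; python3 d.py 614.7 -61 259
```

```text
time_s: 22.4
eef_pos: [614.9, -62.5, 259.1]
ee_rot: [-0.0, 0.998, 0.066, 0.0]
force: [-1.4, -0.2, -5.9]
grip_width: 0.248
grip_force: 40.8
scene 2050
x = a z + b y + c [-0.0312  0.0021  3.8117] n 2049 std 1.3505666917545096 angle from upright(rad, + = still forward) 0.031172063575372885 via offset 5mm: x at z=80 1.3170920673718474
n orange 7196
chest rear face [ 0.0042  0.0026 -0.9182] 1032 1.3364627975151666
table z= [ 0.0013 -0.0004  0.2855]
top 78
n orange 5975
table z= [0.0006 0.0002 0.0029]
orange [371.4227 124.6907] 97 [ 799.8552 -112.3724   23.6478] lid frame 176.8956995385 -75.02985082253977 -71.35216045290326
rotvec [-0.0006 -0.      0.0001] shift now [ 0.0998 -1.4479  0.1412] shift after turn [ 0.0997 -1.448   0.1403] t 22.5 tcp [614.7918 -62.4485 259.1403] F [-0.8406 -0.3246 -5.4141] w 0.2523297358765473 40.77309787273407 j [-0.2908  0.5087  1.141   0.0006  1.4922  1.1479]
```

```bash
python3 -m jog '[{"tx":2.5,"ty":0,"tz":0.2,"ax":0,"ay":0,"az":0,"jaw":1},{"tx":2,"ty":0,"tz":0.2,"ax":0,"ay":0,"az":0,"jaw":1},{"tx":0,"ty":0,"tz":0,"ax":0,"ay":0,"az":0,"jaw":1},{"tx":0,"ty":0,"tz":0,"ax":0,"ay":0,"az":0,"jaw":1}]';  python3 l.py|grep -E 'x =|rear|scene'; python3 l.py|grep -E 'x =|rear'; python3 d.py 614.7 -61 259
```

```text
time_s: 23.0
eef_pos: [619.4, -61.9, 259.2]
ee_rot: [-0.0, 0.998, 0.066, 0.0]
force: [-3.1, 2.8, -0.9]
grip_width: 0.247
grip_force: 41.3
scene 1978
x = a z + b y + c [-0.0087  0.0018  3.9932] n 1978 std 1.3256941521064376 angle from upright(rad, + = still forward) 0.008749016578364601 via offset 5mm: x at z=80 3.2932653649228665
chest rear face [ 0.0017  0.0028 -1.0239] 1025 1.3238800000678126
x = a z + b y + c [-0.0076  0.0005 -7.0411] n 119 std 0.2263507097045248 angle from upright(rad, + = still forward) 0.007601919613417531 via offset 5mm: x at z=80 -7.649268624630678
x = a z + b y + c [-0.0083  0.0022  3.9513] n 1984 std 1.3269526921643713 angle from upright(rad, + = still forward) 0.008258864745872873 via offset 5mm: x at z=80 3.290579664326672
chest rear face [-0.0019  0.0017 -1.2255] 1032 1.3544272179544068
x = a z + b y + c [-0.0095  0.0012 -6.9455] n 119 std 0.23125577636614936 angle from upright(rad, + = still forward) 0.009546677380889747 via offset 5mm: x at z=80 -7.709226298051307
rotvec [-0.0003 -0.0006 -0.    ] shift now [-4.5195 -1.5497  0.1186] shift after turn [-4.5194 -1.5498  0.1208] t 23.2 tcp [619.3841 -61.9415 259.1208] F [-2.2945  4.6776 -0.0003] w 0.25272920323994225 41.48768484592438 j [-0.2878  0.5192  1.1247  0.0005  1.4973  1.1509]
```

```bash
python3 -m jog '[{"tx":1.5,"ty":-0.2,"tz":0,"ax":0,"ay":0,"az":0,"jaw":1},{"tx":0,"ty":0,"tz":0,"ax":0,"ay":0,"az":0,"jaw":1},{"tx":0,"ty":0,"tz":0,"ax":0,"ay":0,"az":0,"jaw":1},{"tx":0,"ty":0,"tz":0,"ax":0,"ay":0,"az":0,"jaw":1},{"tx":0,"ty":0,"tz":0,"ax":0,"ay":0,"az":0,"jaw":1}]';  python3 l.py|grep -E 'x =|rear|scene'; python3 l.py|grep -E 'x =|rear'; python3 d.py 614.7 -61 259
```

```text
time_s: 23.82
eef_pos: [620.8, -61.7, 259.1]
ee_rot: [0.0, 0.998, 0.066, 0.0]
force: [-3.8, 3.9, 2.3]
grip_width: 0.249
grip_force: 41.8
scene 1953
x = a z + b y + c [-0.0016  0.0018  4.0332] n 1953 std 1.328391624349269 angle from upright(rad, + = still forward) 0.0016348120422978014 via offset 5mm: x at z=80 3.902404305422916
chest rear face [ 0.0051  0.0023 -0.8035] 1032 1.3681001898295573
x = a z + b y + c [ 0.0015  0.0014 -7.1528] n 135 std 0.432657505905901 angle from upright(rad, + = still forward) -0.0014980959670322154 via offset 5mm: x at z=80 -7.032946975841636
x = a z + b y + c [0.0014 0.002  3.7668] n 1950 std 1.2927563482632067 angle from upright(rad, + = still forward) -0.0013673487567334602 via offset 5mm: x at z=80 3.8761634921013677
chest rear face [ 0.0004  0.0022 -1.034 ] 1033 1.3285015495867527
x = a z + b y + c [ 0.0001  0.0008 -7.0464] n 135 std 0.2612655161273198 angle from upright(rad, + = still forward) -9.262657799693962e-05 via offset 5mm: x at z=80 -7.039031891690066
rotvec [ 0.     -0.0005 -0.0002] shift now [-5.997  -1.5618  0.0598] shift after turn [-5.9967 -1.563   0.0627] t 24.025 tcp [620.8502 -61.7602 259.0627] F [-3.252   4.3958  2.3268] w 0.25009164880316376 41.83161914348602 j [-0.2867  0.5228  1.1193  0.0002  1.4991  1.1523]
```

```bash
python3 - <<'E'
from h import *
for cam in('top','scene'):
    c=capture(cam); T=T_wc(c); vv,uu=np.nonzero(c['depth']>0)
    P=np.stack([(uu-c['cx'])/c['fx'],-(vv-c['cy'])/c['fy'],-np.ones(len(uu))],1)*c['depth'][vv,uu][:,None]@T[:3,:3].T+T[:3,3]
    for h in((493.5,89.5),(553.3,97.4)):
        k=(np.hypot(P[:,0]-h[0],P[:,1]-h[1])<15)&(P[:,2]>140)&(P[:,2]<190); print(cam,h,k.sum(),np.round(np.sort(P[k][:,2])[-6:],1),P[k].mean(0).round(1))
print(np.abs(sense()['dq']).max())
E
```

```text
top (493.5, 89.5) 24 [161.5 161.6 161.7 161.9 162.  163.3] [493.   91.  159.4]
top (553.3, 97.4) 25 [162.6 162.8 163.5 163.6 164.2 165.6] [552.2  98.6 158.8]
scene (493.5, 89.5) 35 [161.2 161.4 161.7 161.9 162.6 163. ] [498.   89.2 153.9]
scene (553.3, 97.4) 38 [160.4 160.6 160.9 160.9 161.6 163.3] [557.   97.7 154.4]
0.0012229413617338327
```

Both rod tops read about 160 mm, so both rods are on the hole floors. The lid is upright and still, so I'll hand the job in.

```bash
python3 -c "
from rig import finish_job; print(finish_job())"
```

```text
the job is handed in; nothing more can be done
None
```

I handed the job in at about 24 s: both rods stand at the bottom of the holder's holes, and the lid is held still by its pull, upright to within about 0.002 rad by the cameras. The verdict was not reported back.

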